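# Roll a glued card tube under a pressing board to its stop rail

### The job

Take the wooden pressing board by its handle and, holding it flat on top of the freshly glued card tube with light but steady pressure, roll the tube along the table so that its seam is pressed as it passes underneath, up the low ramp and down over its crest, home against the stop rail, still under the board when it gets there. Then lift the board off and lay it flat back where it was. Never squash the tube, never touch it with the gripper itself, and leave everything else on the table alone.

Things in the scene. Friction and masses are not known exactly. Their poses are not given: they have to be found in the camera images.
- tube: closed card tube, 40 mm in diameter, 140 mm long, about 150 g, rigid, lying on the table, free to roll. The point is the middle of its axis, 20 mm above the table; its x axis runs along the tube. A 10 mm wide paper seam strip runs along its z side, on top at the start (z up). Rolled without slipping it advances half as far as the board on top of it.
- jig: stop rail fixed on the table. The point is on the table, at the middle of the foot of the rail's face; x runs along the rail, y points from the tube's side into the rail (the direction to roll). The wooden rail is 260 mm long, 22 mm thick (y 0 to +22 mm), 26 mm high. The tube starts 80 to 110 mm short of home, up to 0.1 rad askew; rolled firmly home it comes square.
- home (a point): middle of the tube's axis when home, to 2 mm in height: 20 mm before the middle of the rail's face. Before the rail is fixed an aluminium step 240 mm long: a 12 degree ramp rises from the table to a crest 3 to 7 mm up, 33 to 41 mm before the rail's face; behind it, 2 mm lower, is the flat seat where the tube comes to lie. Its height and place are not measured: feel them.
- board_grip (a point): grip centre of the pressing board's handle, 37 mm above the board's underside, over its middle. The board is wood, about 300 g: a flat plate 160 mm (y) x 90 mm (x) x 12 mm thick, and on top of it an upright rib as handle: 22 mm thick along y (grasp it across that), 75 mm long along x, from 12 to 56 mm above the underside.
- board: the same pressing board; the point is the middle of its underside, z up. Its underside has a thin hard felt facing: half a millimetre of height changes the force by several newtons, so read the force. About 5 to 10 N is right; over 30 N squashes the tube; under 2 N does not press the seam.
- tape: clear roll of tape lying flat, 84 mm across, 18 mm high; the point is the middle of its underside. To be left alone.
- spool: small wooden ribbon spool standing up, 48 mm across, 40 mm high; the point is the middle of its underside. To be left alone.
- glue: glue stick standing up, 26 mm across, 82 mm high; the point is the middle of its underside. To be left alone.
- parcel: small wrapped parcel with grey ribbon, 110 x 150 x 45 mm; the point is the middle of its underside. To be left alone.
- tags: pile of paper gift tags, 60 x 90 x 12 mm; the point is the middle of its underside. To be left alone.
- marker: black marker pen with a grey cap, 115 x 14 x 14 mm, lying along its x axis; the point is the middle of its underside. To be left alone.
- stapler: grey and black stapler, 120 x 32 x 46 mm; the point is the middle of its underside. To be left alone.

How it is judged:
By the outcome, as a careful person would: the job done as asked, in the order asked, and still so for the second after the job is handed in, with the robot touching nothing.
It also fails if it takes over 72 s, if anything falls off the work surface, if the arm or the gripper's body presses on something with over 40 N, if the wrist force passes 120 N, or if a joint passes its speed limit or range.

### The arm

A 6-joint arm with a two-finger parallel gripper is mounted at the origin on the work surface. World frame = base frame: x ahead of the robot, y to its left, z up, the work surface at z = 0. Lengths are in m, angles in rad, forces in N, time in s.
With the tool pointing down it reaches from about 0.425 to 1.125 m from the base axis. Payload 14.9 kg.
Tool frame: the origin (TCP) lies on the centre line of the jaws, within the pads' length; the fingertips stand 17 mm ahead of it and the grasp point (between the pads) lies 2 mm behind it; x points along the fingers, z is the direction in which the jaws open and shut, and the axes are right-handed (so a half turn about x gives the same grasp; the last joint's range is limited). The gripper opens to 91 mm and grips with 3 to 60 N. Pads are 32 mm wide; open, the fingers measure 118 mm over their backs; the gripper's body (76 mm by 178 mm) begins 60 mm behind the grasp point.
Start: joints at [-1.355, 0.379, 1.734, -0, 1.028, -0.033], TCP at [0.172, -0.678, 0.231] pointing down, gripper open.
Joint ranges: [-2.77, 2.77], [-0.74, 2.19], [0, 2.66], [-1.06, 4.2], [0.31, 2.87], [-3.08, 3.08]. Speed limits (rad/s): [1.89, 1.89, 2.39, 3.14, 3.14, 3.14].

### API

Orientations are given as a 3x3 rotation matrix whose columns are the frame's x, y, z axes.
In Python, from plant import sensors, eyes, r gives the robot as it stands.
- The arm moves only by the tool arm_command, never from a script. Its arguments are lists of equal length, an entry for each row: "grip": the gripper's target within -1 to 1 (shut at 1, half-way at 0, fully open at -1); "xyz": the shift along the world's x, y, z in cm, a list of three; "roll": the turn about the world's z in rad. A call has exactly 10 rows; each row shifts and turns the pose as measured when the row begins; what a row does not reach is not made up. A row lasts 1/12 s, in which the tool goes at most 41.7 mm and 7.16 degrees, less where a joint would pass 70% of its speed; a pose out of reach is approached as far as the arm can. A call with a gripper value outside its range is refused whole. The fingers move at their own pace and stop on an object; "squeeze" is the grip in N (left out, the last holds). Time passes only in rows, so rows that do not move let the fingers close, or fill a call up. It gives the time, the measured TCP pose, the force and the opening at its end, in the units of the state.
- sensors.get_state(): the state, without advancing time (a new reading comes with each control period).
- eyes.get_image(name): name is "scene" or "top"; returns the picture (384x512x3 uint8, red, green, blue); there is no depth.
- eyes.camera_model(name): a dict with "mtx" (3x3 intrinsics, pixels), "view" (4x4, takes a point from world to camera coordinates). Camera axes: x right, y down, z forward; pixel columns grow to the right and rows downward; lengths in m; the calibration is good to about 2 mm. A picture is of the moment at which its call begins. camera_model takes no time and is no camera call.
- r.job_done(): hands the job in, once; it reports no verdict.
The state is a dict: "t": time; "joint_pos": joint angles; "joint_vel": joint speeds; "effort": joint torques, N m; "tcp_pos": TCP position; "ee_rot": TCP orientation; "ft_force": force on the tool from outside, world axes, zero at the start; "torque": the same for the moment, N m; "opening": finger opening in m.
Only numpy, scipy, OpenCV 4.12 (cv2) and the standard library are available. Lean on these libraries where they do the work, as an engineer would, in place of code of your own. Each camera call takes 0.05 s, during which the arm holds its last target. There are 200 camera calls.

## Working session

There is one attempt and no reset: what is moved stays moved. The work goes in short steps, Python scripts to look and compute and a tool call to move; the robot and the scene stay as the last step left them, time stands still between calls to the robot, and variables do not carry over. Pictures are saved under pics/ and viewed, about 8 in all and at most 12, crops included, and the job is handed in when it is done.

Besides the shell and the picture viewer there is one more tool, called as name(argument=value, ...) on one line, values as JSON. arm_command: Moves the arm, as the interface text tells. Its arguments: {"type":"object","properties":{"grip":{"type":"array"},"xyz":{"type":"array"},"roll":{"type":"array"},"squeeze":{"type":"number"}},"required":["grip","xyz","roll"]}

```bash
mkdir -p pics; ls
python3 - <<'E'
from plant import sensors, eyes, r
import cv2,numpy as np
s=sensors.get_state(); print(s['t'],s['tcp_pos'],s['ee_rot'],s['ft_force'],s['opening'])
for n in('top','scene'):
    im=eyes.get_image(n)[:,:,::-1]
    cv2.imwrite(f'pics/{n}0.png',im); 
    cv2.imwrite(f'pics/{n}0b.png',cv2.resize(im,(800,600),interpolation=cv2.INTER_CUBIC))
    print(n,eyes.camera_model(n))
E
```

```text
pics
0.0 [ 0.17227891 -0.67808851  0.23031979] [[-2.22065283e-04  9.69204780e-01  2.46256058e-01]
 [ 1.02313951e-03  2.46256155e-01 -9.69204240e-01]
 [-9.99999452e-01  3.67276878e-05 -1.04631664e-03]] [-0.26264968 -0.67078082 -0.11411553] 0.0909117474614533
top {'mtx': array([[459.79913749,   0.        , 261.39646542],
       [  0.        , 459.79913749, 194.36179519],
       [  0.        ,   0.        ,   1.        ]]), 'view': array([[-0.02309273, -0.99972452, -0.00419602,  0.00793111],
       [-0.99533544,  0.02338419, -0.09359772,  0.5953254 ],
       [ 0.09367006,  0.00201502, -0.99560126,  1.61349177],
       [ 0.        ,  0.        ,  0.        ,  1.        ]])}
scene {'mtx': array([[363.60137444,   0.        , 247.04329427],
       [  0.        , 363.60137444, 193.22088718],
       [  0.        ,   0.        ,   1.        ]]), 'view': array([[-0.09318183,  0.99549949, -0.01726016,  0.08747533],
       [ 0.72233359,  0.05566143, -0.68930109, -0.35685339],
       [-0.68523815, -0.07669793, -0.72426935,  1.49885224],
       [ 0.        ,  0.        ,  0.        ,  1.        ]])}
```

View pics/top0b.png

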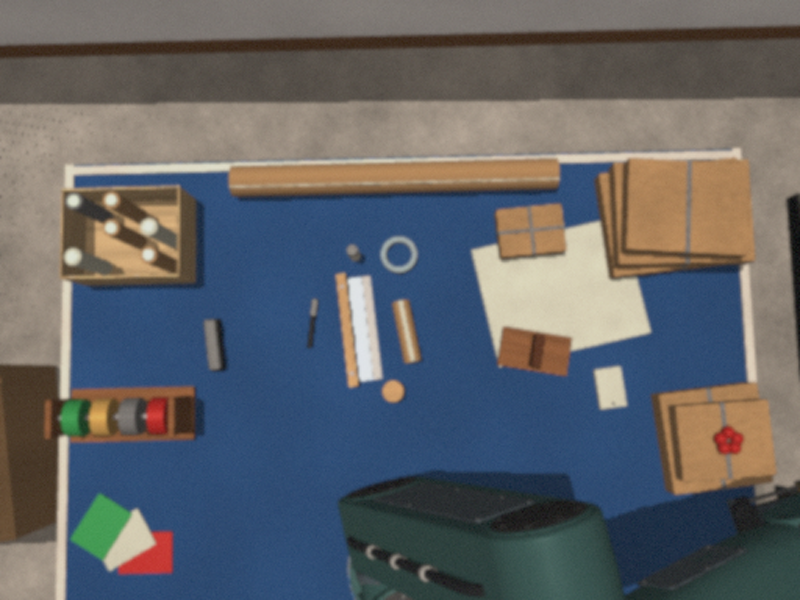

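View pics/scene0b.png

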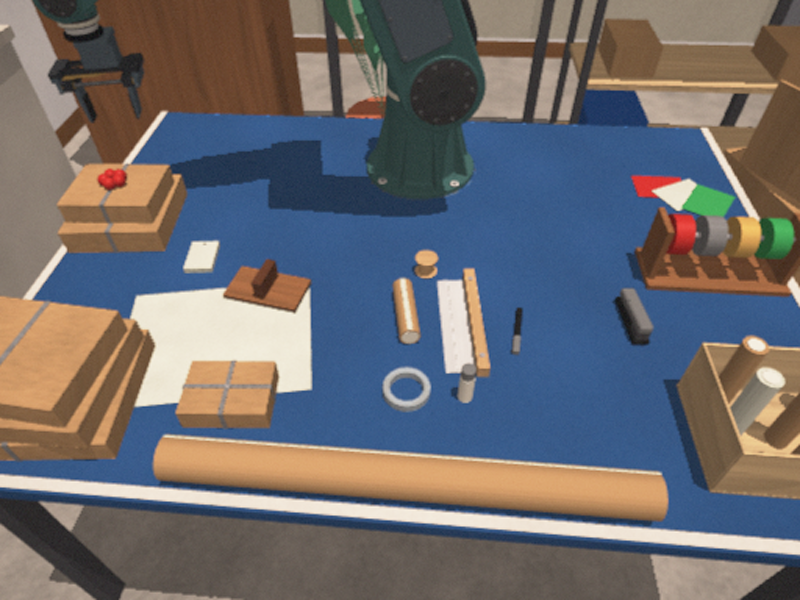

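The top view shows the tube at about (406,330) in the 800 px picture, the ramp and rail at (365,330) and (347,330), the board at (535,350) with its rib at (538,350), the spool at (393,391), the tape at (398,254) and the glue at (353,253). Rolling is to the left in the picture, world +y. Next I'll enlarge.

Run:
```python
import cv2
im=cv2.imread('pics/top0.png')
a=im[145:265,195:280]; b=im[195:255,305:385]
a=cv2.resize(a,None,fx=5,fy=5,interpolation=cv2.INTER_CUBIC)
b=cv2.resize(b,None,fx=5,fy=5,interpolation=cv2.INTER_CUBIC)[:, :370]
import numpy as np
c=np.zeros((600,800,3),np.uint8); c[:600,:425]=a; c[:300,430:800]=b
for k in range(0,600,50):
    cv2.line(c,(0,k),(6,k),(255,255,255),1); cv2.line(c,(430,k),(436,k),(255,255,255),1)
for k in range(0,800,50): cv2.line(c,(k,0),(k,6),(255,255,255),1)
cv2.imwrite('pics/crop0.png',c)
```

```text
(no output)
```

View pics/crop0.png

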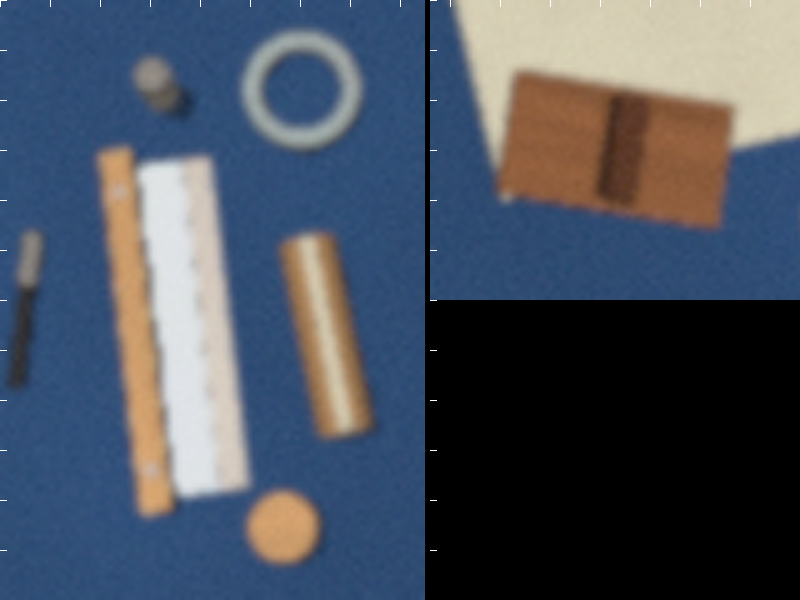

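The crop shows rail, ramp, tube, spool, tape and board corners clearly. Converting to world.

```bash
cat > h.py <<'E'
from plant import sensors, eyes, r
import numpy as np, cv2
def ray(px,z,n='top'):
    c=eyes.camera_model(n); K,V=c['mtx'],c['view']; R,t=V[:3,:3],V[:3,3]
    p=np.c_[np.atleast_2d(px),np.ones(len(np.atleast_2d(px)))]
    d=(np.linalg.inv(K)@p.T).T@R; o=-R.T@t
    return o+d*((z-o[2])/d[:,2:])
E
python3 - <<'E'
from h import *
np.set_printoptions(precision=4,suppress=True)
L=lambda P:(np.array(P,float)+.5)/5-.5+[195,145]
Rr=lambda P:(np.array(P,float)-[430,0]+.5)/5-.5+[305,195]
def show(n,X):
    print(n,X[:,:2].tolist() and np.round(X[:,:2],4).tolist(),'mid',X.mean(0))
show('rail',ray(L([(97,152),(131,147),(173,512),(139,517)]),.026))
show('face',ray(L([(131,147),(173,512)]),.026))
show('tube',ray(L([(281,240),(333,233),(372,428),(320,437)]),.02))
show('tubeAxis',ray(L([(307,236.5),(346,432.5)]),.02))
show('seam',ray(L([(309,236),(344,432)]),.04))
show('ramp0',ray(L([(213,156),(250,486)]),.0))
show('crest',ray(L([(183,160),(218,490)]),.005))
show('spool',ray(L([(283,527)]),.04)); show('tape',ray(L([(302,90)]),.009)); show('glue',ray(L([(152,72)]),.082))
show('plate',ray(Rr([(516,70),(733,105),(720,229),(497,192)]),.012))
show('rib',ray(Rr([(612,92),(648,97),(636,205),(599,200)]),.056))
a=ray(Rr([(516,70),(733,105),(720,229),(497,192)]),.012)
print(np.arctan2(*(a[0]-a[1])[[0,1]]),np.arctan2(*(a[3]-a[2])[[0,1]]))
E
```

```text
rail [[0.6693, 0.1626], [0.6724, 0.1381], [0.4112, 0.1122], [0.4083, 0.1363]] mid [0.5403 0.1373 0.026 ]
face [[0.6724, 0.1381], [0.4112, 0.1122]] mid [0.5418 0.1252 0.026 ]
tube [[0.6033, 0.032], [0.6075, -0.0055], [0.4673, -0.03], [0.4618, 0.0071]] mid [0.535  0.0009 0.02  ]
tubeAxis [[0.6054, 0.0132], [0.4645, -0.0114]] mid [0.535  0.0009 0.02  ]
seam [[0.6038, 0.0115], [0.4647, -0.01]] mid [0.5342 0.0008 0.04  ]
ramp0 [[0.668, 0.0807], [0.4281, 0.0585]] mid [0.548  0.0696 0.    ]
crest [[0.6649, 0.1023], [0.4258, 0.0813]] mid [0.5453 0.0918 0.005 ]
spool [[0.3993, 0.0343]] mid [0.3993 0.0343 0.04  ]
tape [[0.7136, 0.0147]] mid [0.7136 0.0147 0.009 ]
glue [[0.7167, 0.1177]] mid [0.7167 0.1177 0.082 ]
plate [[0.5404, -0.2216], [0.5116, -0.3762], [0.4234, -0.3631], [0.4534, -0.205]] mid [ 0.4822 -0.2915  0.012 ]
rib [[0.5208, -0.2824], [0.5167, -0.3074], [0.4419, -0.296], [0.4459, -0.2705]] mid [ 0.4813 -0.2891  0.056 ]
0.18389890793833205 0.18738630446846555
```

arm_command(grip=[-1,-1,-1,-1,-1,-1,-1,-1,-1,-1], xyz=[[1,1,0],[2,2.5,0],[2.5,3.2,0],[2.5,3.2,0],[2.5,3.2,0],[2.5,3.2,0],[2.5,3.2,0],[2.5,3.2,0],[2.5,3.2,0],[2.5,3.2,0]], roll=[-0.05,-0.05,-0.05,-0.05,-0.05,-0.05,-0.05,-0.05,-0.02,0], squeeze=50)

```text
t: 0.93
tcp_pos: [0.4016, -0.3802, 0.2273]
ee_rot: [[-0.001, 0.98, -0.201], [0.003, -0.201, -0.98], [-1.0, -0.002, -0.003]]
ft_force: [-0.4, -0.0, 0.7]
opening: 0.0913
```

arm_command(grip=[-1,-1,-1,-1,-1,-1,-1,-1,-1,-1], xyz=[[2,2.3,0],[2,2.3,-1],[2,2.3,-2],[1.3,1.5,-2.5],[0.7,0.7,-2.5],[0,0,-2],[0,0,-1],[0,0,0],[0,0,0],[0,0,0]], roll=[0.016,0,0,0,0,0,0,0,0,0])

```text
t: 1.77
tcp_pos: [0.4884, -0.2771, 0.1145]
ee_rot: [[0.0, 0.984, -0.177], [0.002, -0.177, -0.984], [-1.0, -0.0, -0.002]]
ft_force: [0.5, 0.0, -0.0]
opening: 0.0907
```

Run:
```python
from h import *
s=sensors.get_state(); print(s['tcp_pos'],s['ee_rot'][:,2])
im=eyes.get_image('top')[195:270,300:400,::-1]; sc=eyes.get_image('scene')[130:230,120:253,::-1]
c=np.hstack([cv2.resize(im,(400,300),interpolation=2),cv2.resize(sc,(400,300),interpolation=2)])
cv2.imwrite('pics/g1.png',c)
```

```text
[ 0.48837639 -0.27714216  0.11449804] [-0.17738153 -0.98413911 -0.00244837]
```

View pics/g1.png

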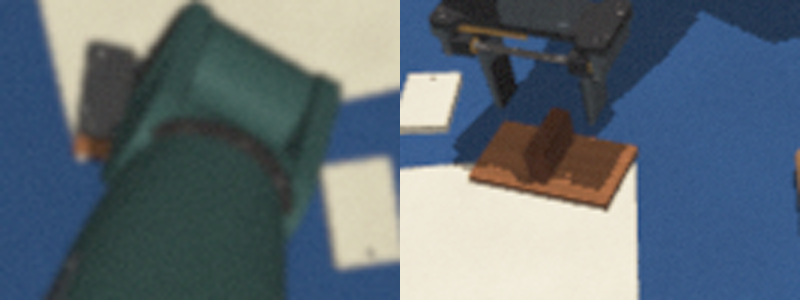

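The scene view shows the open jaws above the rib, slightly to its right (the +y side), which fits the measured offset of about 12 mm. I'll correct this while descending.

arm_command(grip=[-1,-1,-1,-1,-1,-1,-1,-1,-1,-1], xyz=[[-0.4,-0.7,0],[-0.3,-0.5,-0.5],[0,0,-1.5],[0,0,-1.5],[0,0,-1.5],[0,0,-1],[0,0,-0.7],[0,0,-0.4],[0,0,0],[0,0,0]], roll=[-0.009,0,0,0,0,0,0,0,0,0])

```text
t: 2.7
tcp_pos: [0.4816, -0.2969, 0.0455]
ee_rot: [[0.01, 0.981, -0.192], [-0.004, -0.192, -0.981], [-1.0, 0.01, 0.002]]
ft_force: [-0.1, -1.4, -0.0]
opening: 0.0912
```

arm_command(grip=[-1,-1,-1,-1,1,1,1,1,1,1], xyz=[[0,0.35,-0.3],[0,0.2,-0.3],[0,0.1,-0.2],[0,0,0],[0,0,0],[0,0,0],[0,0,0],[0,0,0],[0,0,0],[0,0,0]], roll=[0,0,0,0,0,0,0,0,0,0])

```text
t: 3.53
tcp_pos: [0.483, -0.2902, 0.0391]
ee_rot: [[0.013, 0.981, -0.191], [-0.006, -0.191, -0.982], [-1.0, 0.014, 0.004]]
ft_force: [0.1, -0.9, -0.2]
opening: 0.0546
```

arm_command(grip=[1,1,1,1,1,1,1,1,1,1], xyz=[[0,0,0],[0,0,0],[0,0,0],[0,0,0],[0,0,0],[0,0,0],[0,0,0],[0,0,0],[0,0,0],[0,0,0]], roll=[0,0,0,0,0,0,0,0,0,0])

```text
t: 4.37
tcp_pos: [0.483, -0.2904, 0.0392]
ee_rot: [[0.013, 0.981, -0.192], [-0.006, -0.191, -0.981], [-1.0, 0.014, 0.003]]
ft_force: [-0.3, -0.1, 0.4]
opening: 0.0218
```

arm_command(grip=[1,1,1,1,1,1,1,1,1,1], xyz=[[0,0,0.3],[0,0,0.6],[0,0,1],[0,0,1],[0,0,1],[0,0,1],[0,0,0.7],[0,0,0.4],[0,0,0],[0,0,0]], roll=[0,0,0,0,0,0,0,0,0,0])

```text
t: 5.2
tcp_pos: [0.4826, -0.2901, 0.1069]
ee_rot: [[0.014, 0.981, -0.191], [-0.007, -0.191, -0.982], [-1.0, 0.015, 0.004]]
ft_force: [-0.3, 0.2, -4.0]
opening: 0.0218
```

arm_command(grip=[1,1,1,1,1,1,1,1,1,1], xyz=[[0.3,1,0],[0.6,2,0],[0.6,2.5,0],[0.6,2.5,0],[0.6,2.5,0],[0.6,2.5,0],[0.6,2.5,0],[0.6,2.5,0],[0.5,1.5,0],[0.2,0.8,0]], roll=[0.03,0.04,0.04,0.04,0.04,0.04,0.04,0.04,0.03,0])

```text
t: 6.03
tcp_pos: [0.5331, -0.0743, 0.1025]
ee_rot: [[0.009, 0.985, 0.173], [0.0, 0.173, -0.985], [-1.0, 0.009, 0.001]]
ft_force: [0.5, -0.1, -4.2]
opening: 0.0218
```

arm_command(grip=[1,1,1,1,1,1,1,1,1,1], xyz=[[0,0,0],[0,0,0],[0,0,0],[0,0,0],[0,0,0],[0,0,0],[0,0,0],[0,0,0],[0,0,0],[0,0,0]], roll=[0,0,0,0,0,0,0,0,0,0])

```text
t: 6.87
tcp_pos: [0.5317, -0.0756, 0.1013]
ee_rot: [[0.006, 0.986, 0.169], [0.0, 0.169, -0.986], [-1.0, 0.006, 0.001]]
ft_force: [-0.3, -0.2, -3.2]
opening: 0.022
```

```bash
cat > look.py <<'E'
import sys
from h import *
n=sys.argv[1]; F=[]
for _ in range(3):
    im=eyes.get_image('scene'); s=sensors.get_state(); F.append(s['ft_force'])
print(s['t'],s['tcp_pos'],np.round(s['ee_rot'],4).tolist(),np.mean(F,0),s['torque'])
sc=im[110:260,200:370,::-1]
cv2.imwrite(f'pics/{n}.png',cv2.resize(sc,(680,600),interpolation=2))
E
python3 look.py r0
```

```text
7.0167 [ 0.53167049 -0.07548987  0.10121383] [[0.0064, 0.9855, 0.1696], [0.0005, 0.1696, -0.9855], [-1.0, 0.0064, 0.0006]] [ 0.07474823  0.13652992 -3.1726829 ] [ 0.00075663  0.01406505 -0.06513203]
```

View pics/r0.png

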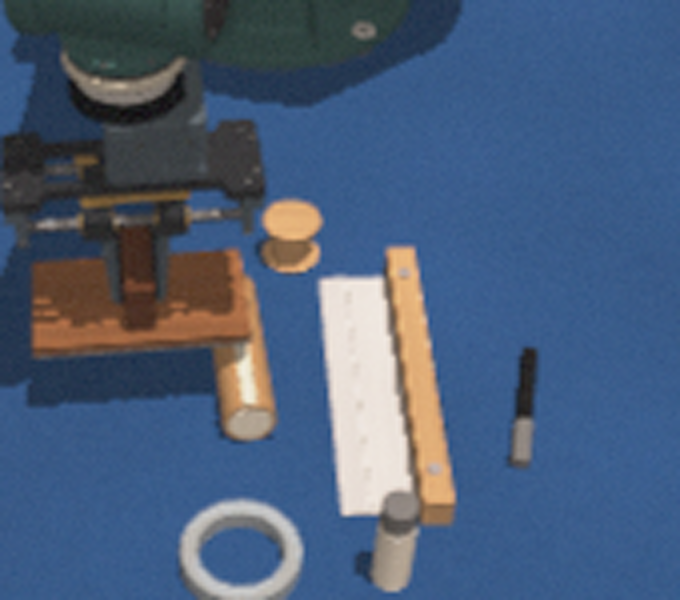

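The scene view shows the board held level left of the tube, its front edge just over it. The tube's seam is up, and the step and rail lie to the right. I need about 28 mm more in y before lowering.

arm_command(grip=[1,1,1,1,1,1,1,1,1,1], xyz=[[0.3,0.6,0],[0.4,0.9,0],[0.3,0.8,0],[0.1,0.3,0],[0,0,-0.4],[0,0,-0.5],[0,0,-0.4],[0,0,-0.3],[0,0,0],[0,0,0]], roll=[0,0,0,0,0,0,0,0,0,0])

```text
t: 7.85
tcp_pos: [0.5437, -0.0457, 0.0829]
ee_rot: [[0.006, 0.985, 0.171], [0.001, 0.171, -0.985], [-1.0, 0.006, 0.0]]
ft_force: [0.6, -0.2, -3.6]
opening: 0.0219
```

arm_command(grip=[1,1,1,1,1,1,1,1,1,1], xyz=[[0,-0.1,0],[0,-0.1,-0.1],[0,0,-0.1],[0,0,-0.1],[0,0,0],[0,0,0],[0,0,0],[0,0,0],[0,0,0],[0,0,0]], roll=[0,0,0,0,0,0,0,0,0,0])

```text
t: 8.68
tcp_pos: [0.5439, -0.0486, 0.0801]
ee_rot: [[0.006, 0.985, 0.17], [0.001, 0.17, -0.985], [-1.0, 0.006, 0.001]]
ft_force: [-0.0, -1.0, -3.0]
opening: 0.0216
```

arm_command(grip=[1,1,1,1,1,1,1,1,1,1], xyz=[[0,0,-0.05],[0,0,-0.05],[0,0,0],[0,0,0],[0,0,0],[0,0,0],[0,0,0],[0,0,0],[0,0,0],[0,0,0]], roll=[0,0,0,0,0,0,0,0,0,0])

```text
t: 9.52
tcp_pos: [0.544, -0.0486, 0.0793]
ee_rot: [[0.007, 0.985, 0.17], [0.0, 0.17, -0.985], [-1.0, 0.007, 0.001]]
ft_force: [-0.5, -0.4, -1.5]
opening: 0.0217
```

arm_command(grip=[1,1,1,1,1,1,1,1,1,1], xyz=[[0,0,-0.05],[0,0,0],[0,0,0],[0,0,0],[0,0,0],[0,0,0],[0,0,0],[0,0,0],[0,0,0],[0,0,0]], roll=[0,0,0,0,0,0,0,0,0,0])

```text
t: 10.35
tcp_pos: [0.544, -0.0486, 0.0793]
ee_rot: [[0.006, 0.985, 0.17], [0.0, 0.17, -0.985], [-1.0, 0.006, 0.001]]
ft_force: [-1.9, 0.2, 1.3]
opening: 0.0219
```

```bash
cat > f.py <<'E'
from h import *
F=[];M=[]
for _ in range(3):
    eyes.get_image('top'); s=sensors.get_state(); F.append(s['ft_force']);M.append(s['torque'])
print(round(s['t'],2),s['tcp_pos'].round(5),'press',np.round(np.mean(F,0)+[0,0,3.2],2),np.mean(M,0).round(3),np.arctan2(s['ee_rot'][0,2],-s['ee_rot'][1,2]),s['ee_rot'][:,0].round(4))
E
python3 f.py
```

```text
10.5 [ 0.54403 -0.04865  0.07927] press [-1.47 -0.02  3.79] [0.139 0.246 0.08 ] 0.17101308365116152 [ 6.4e-03  5.0e-04 -1.0e+00]
```

arm_command(grip=[1,1,1,1,1,1,1,1,1,1], xyz=[[0,0,-0.04],[0,0,0],[0,0,0],[0,0,0],[0,0,0],[0,0,0],[0,0,0],[0,0,0],[0,0,0],[0,0,0]], roll=[0,0,0,0,0,0,0,0,0,0])

```text
t: 11.33
tcp_pos: [0.5441, -0.0487, 0.0792]
ee_rot: [[0.006, 0.985, 0.17], [0.001, 0.17, -0.985], [-1.0, 0.006, 0.001]]
ft_force: [-3.2, -0.6, 1.9]
opening: 0.0216
```

```bash
python3 f.py
```

```text
11.48 [ 0.54407 -0.0487   0.07922] press [-2.58 -0.51  5.67] [0.202 0.329 0.121] 0.17119193396311258 [ 6.3e-03  5.0e-04 -1.0e+00]
```

arm_command(grip=[1,1,1,1,1,1,1,1,1,1], xyz=[[-0.02,0.08,-0.02],[-0.03,0.15,0],[-0.04,0.2,0],[-0.04,0.2,0],[-0.04,0.2,0],[-0.04,0.2,0],[-0.03,0.15,0],[-0.02,0.08,0],[0,0,0],[0,0,0]], roll=[0,0,0,0,0,0,0,0,0,0])

```text
t: 12.32
tcp_pos: [0.5414, -0.0346, 0.0792]
ee_rot: [[0.007, 0.985, 0.171], [0.0, 0.171, -0.985], [-1.0, 0.007, 0.001]]
ft_force: [-2.2, -0.1, 2.5]
opening: 0.022
```

```bash
python3 f.py
```

```text
12.47 [ 0.54145 -0.03474  0.07921] press [-1.94 -0.46  5.66] [0.191 0.263 0.075] 0.1711465238893808 [ 6.9e-03  5.0e-04 -1.0e+00]
```

arm_command(grip=[1,1,1,1,1,1,1,1,1,1], xyz=[[-0.02,0.15,-0.02],[-0.04,0.3,0],[-0.05,0.4,0],[-0.05,0.4,0],[-0.05,0.4,0],[-0.05,0.4,0],[-0.05,0.4,0],[-0.03,0.3,0],[-0.02,0.15,0],[0,0,0]], roll=[-0.005,-0.01,-0.01,-0.01,-0.01,-0.01,-0.01,-0.01,-0.005,0])

```text
t: 13.3
tcp_pos: [0.5359, -0.0043, 0.0794]
ee_rot: [[0.003, 0.996, 0.084], [-0.0, 0.084, -0.996], [-1.0, 0.003, 0.001]]
ft_force: [-3.3, -1.6, 3.8]
opening: 0.0218
```

```bash
python3 f.py; python3 look.py r1
```

```text
13.45 [ 0.53596 -0.00463  0.07937] press [-3.34 -0.48  7.07] [0.151 0.432 0.094] 0.08487742430011708 [ 2.8e-03 -3.0e-04 -1.0e+00]
13.6 [ 0.53598251 -0.00475849  0.07935216] [[0.0028, 0.9964, 0.0846], [-0.0003, 0.0846, -0.9964], [-1.0, 0.0027, 0.0005]] [-3.31429718 -0.92352256  3.61651197] [0.20339495 0.48462766 0.14686575]
```

View pics/r1.png

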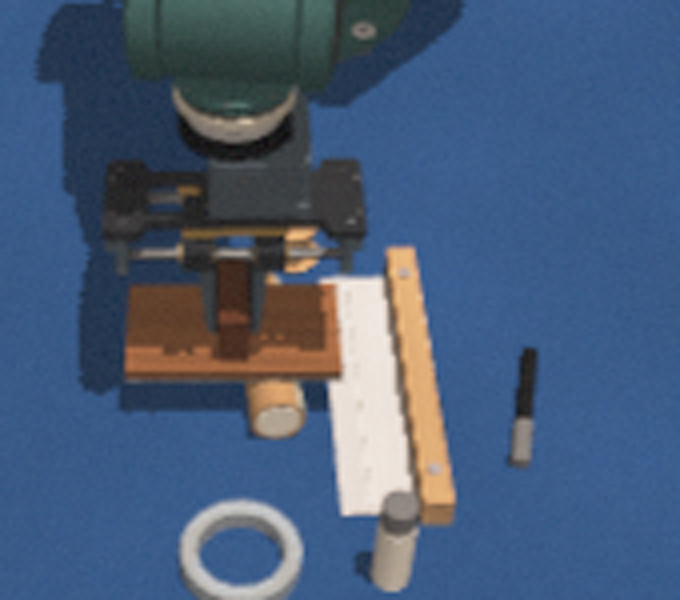

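The view shows the tube's near end at (277,420), with a bit of its far end at (270,281). I'll check its yaw from these.

Run:
```python
from h import *
f=lambda x,y:[200+x/4,110+y/4]
print('front face centre',ray([f(277,420)],.02,'scene'), 'r0 check',ray([f(248,423)],.02,'scene'))
print('back top edge z.04',ray([f(270,279)],.04,'scene'))
c=eyes.camera_model('scene')
def proj(p):
    q=c['view'][:3,:3]@p+c['view'][:3,3]; q=c['mtx']@q; return (q[:2]/q[2]-[200,110])*4
for ang in (0.173,0.087):
    d=np.array([np.cos(ang),np.sin(ang),0]); ctr=np.array([.531,.0225,.02])
    n=np.array([-d[1],d[0],0])
    print(ang,'front',proj(ctr+.07*d),'back c',proj(ctr-.07*d),'back L/R/top',proj(ctr-.07*d-.02*n),proj(ctr-.07*d+.02*n),proj(ctr-.07*d+[0,0,.02]))
```

```text
front face centre [[0.59928981 0.03428264 0.02      ]] r0 check [[0.6038445  0.01319356 0.02      ]]
back top edge z.04 [[0.47180492 0.02169105 0.04      ]]
0.173 front [277.31644459 420.71178369] back c [256.07202612 287.63297498] back L/R/top [231.25958846 289.33398707] [280.84842637 285.93443342] [256.48980371 269.66638747]
0.087 front [269.15338776 421.03244565] back c [263.56146805 287.3475991 ] back L/R/top [238.62622398 287.54297762] [288.51113202 287.15210759] [264.07334628 269.37862384]
```

arm_command(grip=[1,1,1,1,1,1,1,1,1,1], xyz=[[-0.02,0.15,0],[-0.04,0.3,0],[-0.06,0.4,0],[-0.06,0.45,0],[-0.06,0.45,0],[-0.06,0.45,0],[-0.06,0.4,0],[-0.04,0.3,0],[-0.02,0.15,0],[0,0,0]], roll=[0,0,0,0,0,0,0,0,0,0])

```text
t: 14.43
tcp_pos: [0.5302, 0.0272, 0.0795]
ee_rot: [[-0.0, 0.997, 0.084], [-0.001, 0.084, -0.997], [-1.0, -0.0, 0.001]]
ft_force: [-3.6, -0.2, 4.3]
opening: 0.0221
```

```bash
python3 f.py
```

```text
14.58 [0.53028 0.02685 0.07947] press [-3.41 -0.34  7.49] [0.028 0.486 0.021] 0.08338126075756418 [-1.e-04 -8.e-04 -1.e+00]
```

arm_command(grip=[1,1,1,1,1,1,1,1,1,1], xyz=[[-0.02,0.15,0],[-0.04,0.3,0],[-0.06,0.45,0],[-0.06,0.5,0],[-0.06,0.5,0],[-0.06,0.5,0],[-0.06,0.45,0],[-0.04,0.3,0],[-0.02,0.15,0],[0,0,0]], roll=[0,0,0,0,0,0,0,0,0,0])

```text
t: 15.42
tcp_pos: [0.5244, 0.0604, 0.0797]
ee_rot: [[-0.004, 0.997, 0.081], [-0.001, 0.081, -0.997], [-1.0, -0.004, 0.001]]
ft_force: [-3.4, 0.0, 4.1]
opening: 0.0214
```

```bash
python3 f.py
```

```text
15.57 [0.52444 0.06008 0.07964] press [-3.85 -0.1   8.46] [-0.097  0.53  -0.029] 0.080621987638929 [-0.004  -0.0015 -1.    ]
```

arm_command(grip=[1,1,1,1,1,1,1,1,1,1], xyz=[[-0.05,0.1,0],[-0.05,0.15,0],[-0.05,0.2,0],[-0.05,0.2,0],[-0.05,0.2,0],[-0.04,0.2,0],[-0.02,0.1,0],[0,0,0],[0,0,0],[0,0,0]], roll=[0,0,0,0,0,0,0,0,0,0])

```text
t: 16.4
tcp_pos: [0.522, 0.0727, 0.0796]
ee_rot: [[-0.002, 0.997, 0.08], [-0.001, 0.08, -0.997], [-1.0, -0.002, 0.001]]
ft_force: [-1.1, -0.2, 2.4]
opening: 0.0219
```

```bash
python3 f.py; python3 look.py r2
```

```text
16.55 [0.52197 0.07267 0.0796 ] press [-1.65  0.06  5.68] [-0.056  0.136 -0.027] 0.07997759872864263 [-0.0019 -0.0012 -1.    ]
16.7 [0.52197728 0.07266859 0.07962206] [[-0.0019, 0.9968, 0.0799], [-0.0013, 0.0799, -0.9968], [-1.0, -0.0019, 0.0011]] [-1.98510469 -0.14610749  2.09165702] [-0.02825615  0.12102851  0.02882026]
```

View pics/r2.png

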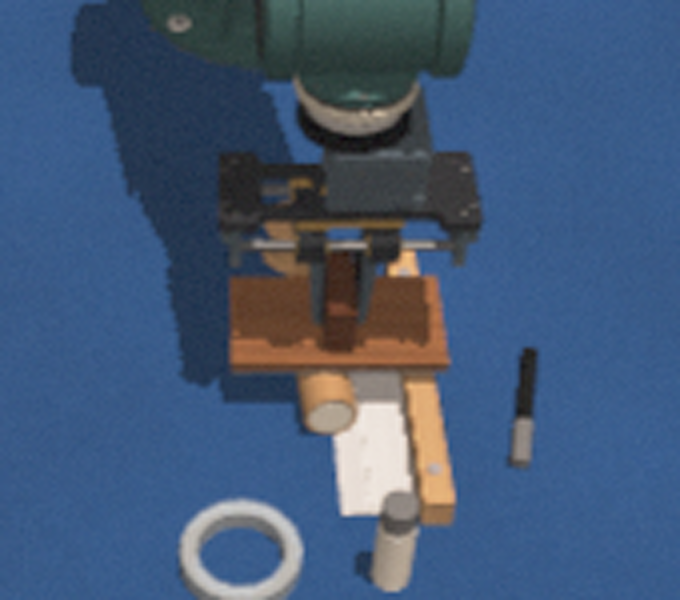

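The view shows the tube's near end at (329,416), just touching the ramp foot at about (333,405) and still askew, with the board well over it. Climbing starts now, in small steps with force readings.

arm_command(grip=[1,1,1,1,1,1,1,1,1,1], xyz=[[-0.02,0.1,0],[-0.02,0.12,0.01],[-0.02,0.12,0.01],[-0.02,0.12,0.01],[-0.02,0.12,0.01],[-0.01,0.1,0],[0,0,0],[0,0,0],[0,0,0],[0,0,0]], roll=[-0.005,-0.005,-0.005,-0.005,-0.005,-0.005,0,0,0,0])

```text
t: 17.53
tcp_pos: [0.521, 0.0802, 0.0799]
ee_rot: [[-0.001, 0.999, 0.047], [-0.001, 0.047, -0.999], [-1.0, -0.001, 0.001]]
ft_force: [0.3, -0.0, -0.5]
opening: 0.0218
```

```bash
python3 f.py
```

```text
17.68 [0.52096 0.0802  0.07986] press [-0.2  -0.62  3.03] [-0.122 -0.025 -0.041] 0.046509071041002194 [-0.0014 -0.0012 -1.    ]
```

arm_command(grip=[1,1,1,1,1,1,1,1,1,1], xyz=[[-0.01,0.08,-0.04],[-0.01,0.12,0],[-0.01,0.12,0],[-0.01,0.12,0],[-0.01,0.12,0],[-0.01,0.08,0],[0,0,0],[0,0,0],[0,0,0],[0,0,0]], roll=[-0.005,-0.005,-0.005,-0.005,-0.005,-0.005,0,0,0,0])

```text
t: 18.52
tcp_pos: [0.5205, 0.0868, 0.0802]
ee_rot: [[-0.001, 1.0, 0.013], [-0.002, 0.013, -1.0], [-1.0, -0.001, 0.002]]
ft_force: [-2.1, -1.0, 3.7]
opening: 0.0215
```

```bash
python3 f.py
```

```text
18.67 [0.52048 0.08682 0.08017] press [-2.18 -0.59  6.89] [-0.269  0.158 -0.068] 0.013201107520888222 [-0.0014 -0.0016 -1.    ]
```

arm_command(grip=[1,1,1,1,1,1,1,1,1,1], xyz=[[-0.01,0.08,0],[-0.01,0.12,0.01],[-0.01,0.12,0.01],[-0.01,0.12,0.01],[-0.01,0.12,0.01],[-0.01,0.08,0],[0,0,0],[0,0,0],[0,0,0],[0,0,0]], roll=[-0.004,-0.004,-0.004,-0.004,-0.004,-0.004,0,0,0,0])

```text
t: 19.5
tcp_pos: [0.5198, 0.094, 0.0807]
ee_rot: [[-0.002, 1.0, -0.013], [-0.002, -0.013, -1.0], [-1.0, -0.002, 0.002]]
ft_force: [-2.8, -1.4, 4.1]
opening: 0.0219
```

```bash
python3 f.py
```

```text
19.65 [0.51976 0.09395 0.08066] press [-2.44 -1.28  7.65] [-0.34   0.18  -0.046] -0.013451071271035512 [-0.0016 -0.0017 -1.    ]
```

arm_command(grip=[1,1,1,1,1,1,1,1,1,1], xyz=[[-0.01,0.08,0.01],[-0.02,0.15,0.01],[-0.02,0.15,0.01],[-0.02,0.15,0.01],[-0.02,0.15,0.01],[-0.02,0.15,0.01],[-0.01,0.08,0.01],[0,0,0],[0,0,0],[0,0,0]], roll=[-0.002,-0.002,-0.002,-0.002,-0.002,-0.002,0,0,0,0])

```text
t: 20.48
tcp_pos: [0.5183, 0.104, 0.0816]
ee_rot: [[-0.002, 1.0, -0.027], [-0.002, -0.027, -1.0], [-1.0, -0.002, 0.002]]
ft_force: [-2.1, -1.8, 3.9]
opening: 0.0219
```

```bash
python3 f.py
```

```text
20.63 [0.51825 0.10401 0.0816 ] press [-3.25 -0.87  7.36] [-0.408  0.211 -0.092] -0.027059290821888585 [-0.0021 -0.0019 -1.    ]
```

Steady at 7 to 8 N while climbing at the rate the ramp predicts. I'll keep going the same way.

arm_command(grip=[1,1,1,1,1,1,1,1,1,1], xyz=[[-0.02,0.08,0.01],[-0.03,0.15,0.01],[-0.03,0.15,0.01],[-0.03,0.15,0.01],[-0.03,0.15,0.01],[-0.03,0.15,0.01],[-0.01,0.08,0.01],[0,0,0],[0,0,0],[0,0,0]], roll=[0,0,0,0,0,0,0,0,0,0])

```text
t: 21.47
tcp_pos: [0.5165, 0.1141, 0.0826]
ee_rot: [[-0.002, 1.0, -0.027], [-0.002, -0.027, -1.0], [-1.0, -0.002, 0.002]]
ft_force: [-3.5, -1.2, 4.8]
opening: 0.0222
```

```bash
python3 f.py; python3 look.py r3
```

```text
21.62 [0.51649 0.11405 0.08261] press [-1.94 -1.23  7.34] [-0.472  0.168 -0.083] -0.027310624928345212 [-0.0016 -0.002  -1.    ]
21.7667 [0.51648525 0.11405242 0.08260275] [[-0.0016, 0.9996, -0.0273], [-0.002, -0.0273, -0.9996], [-1.0, -0.0016, 0.0021]] [-2.02767081 -0.6607688   4.16308427] [-0.50393001  0.21743417 -0.11048307]
```

View pics/r3.png

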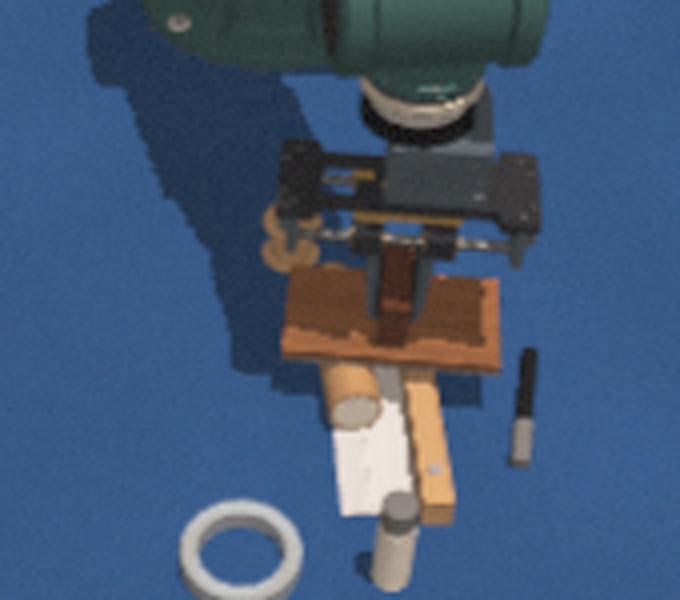

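The view shows the tube's near end at (355,412), near the crest and still slightly askew. The board is well over both it and the rail, and pressure is about 7 N. Next comes the crest, in small steps.

arm_command(grip=[1,1,1,1,1,1,1,1,1,1], xyz=[[-0.02,0.08,0.01],[-0.03,0.13,0.01],[-0.03,0.13,0.01],[-0.03,0.13,0.01],[-0.03,0.13,0.01],[-0.02,0.08,0],[0,0,0],[0,0,0],[0,0,0],[0,0,0]], roll=[0,0,0,0,0,0,0,0,0,0])

```text
t: 22.6
tcp_pos: [0.5153, 0.1219, 0.0832]
ee_rot: [[-0.0, 1.0, -0.027], [-0.002, -0.027, -1.0], [-1.0, -0.0, 0.002]]
ft_force: [-1.8, -1.0, 2.8]
opening: 0.0217
```

```bash
python3 f.py
```

```text
22.75 [0.51529 0.12188 0.08323] press [-1.57 -0.7   6.25] [-0.372 -0.013 -0.035] -0.02702620796081452 [-3.0e-04 -1.7e-03 -1.0e+00]
```

arm_command(grip=[1,1,1,1,1,1,1,1,1,1], xyz=[[-0.02,0.08,0],[-0.02,0.12,0.01],[-0.02,0.12,0],[-0.02,0.12,0.01],[-0.02,0.12,0],[-0.01,0.08,0],[0,0,0],[0,0,0],[0,0,0],[0,0,0]], roll=[0,0,0,0,0,0,0,0,0,0])

```text
t: 23.58
tcp_pos: [0.5141, 0.1292, 0.0834]
ee_rot: [[-0.0, 1.0, -0.027], [-0.001, -0.027, -1.0], [-1.0, -0.0, 0.001]]
ft_force: [-1.1, -0.7, 2.8]
opening: 0.0224
```

```bash
python3 f.py
```

```text
23.73 [0.51414 0.12912 0.08338] press [-2.01 -0.13  5.83] [-0.169  0.268 -0.09 ] -0.027053772287266055 [-1.0e-04 -1.4e-03 -1.0e+00]
```

arm_command(grip=[1,1,1,1,1,1,1,1,1,1], xyz=[[-0.01,0.06,-0.01],[-0.01,0.08,0],[-0.01,0.08,0],[-0.01,0.08,0],[-0.01,0.06,0],[0,0,0],[0,0,0],[0,0,0],[0,0,0],[0,0,0]], roll=[0,0,0,0,0,0,0,0,0,0])

```text
t: 24.57
tcp_pos: [0.5132, 0.1331, 0.0832]
ee_rot: [[-0.001, 1.0, -0.027], [-0.002, -0.027, -1.0], [-1.0, -0.001, 0.002]]
ft_force: [-1.5, 0.3, 5.8]
opening: 0.0216
```

```bash
python3 f.py; python3 look.py r4
```

```text
24.72 [0.51314 0.13308 0.08322] press [-3.27  0.13  8.41] [-0.291  0.347 -0.1  ] -0.027251394380680787 [-0.0011 -0.0016 -1.    ]
24.8667 [0.51314756 0.1330995  0.08323191] [[-0.0011, 0.9996, -0.0272], [-0.0016, -0.0272, -0.9996], [-1.0, -0.001, 0.0016]] [-2.86013294 -0.03283848  5.44142867] [-0.25531114  0.42602068 -0.14589815]
```

View pics/r4.png

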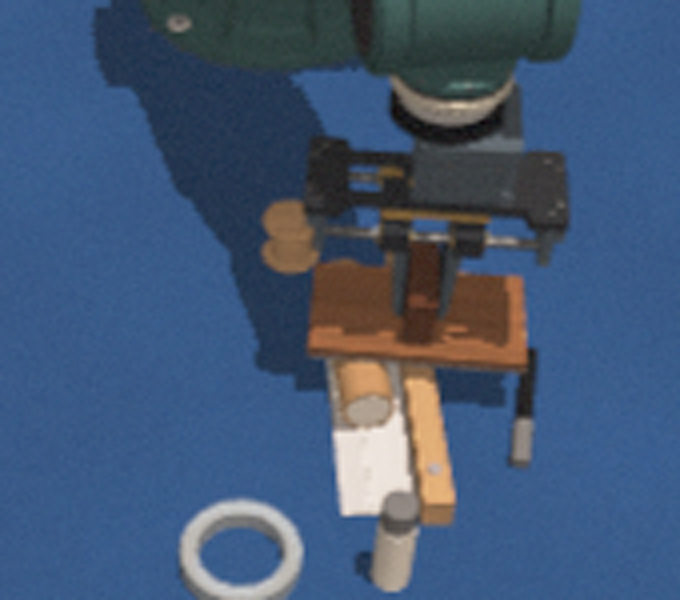

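The near end is at (366,408), on the crest, and the tube is now about parallel to the rail. Next it goes down over the crest.

arm_command(grip=[1,1,1,1,1,1,1,1,1,1], xyz=[[-0.01,0.06,0],[-0.01,0.1,-0.01],[-0.01,0.1,-0.01],[-0.01,0.1,-0.01],[-0.01,0.06,0],[0,0,0],[0,0,0],[0,0,0],[0,0,0],[0,0,0]], roll=[0,0,0,0,0,0,0,0,0,0])

```text
t: 25.7
tcp_pos: [0.5127, 0.1378, 0.0828]
ee_rot: [[-0.001, 1.0, -0.027], [-0.001, -0.027, -1.0], [-1.0, -0.001, 0.001]]
ft_force: [-0.8, 1.0, 3.6]
opening: 0.0218
```

```bash
python3 f.py
```

```text
25.85 [0.51267 0.13779 0.08276] press [-1.2   1.17  3.98] [ 0.084  0.15  -0.06 ] -0.027117434029631654 [-0.001  -0.0015 -1.    ]
```

arm_command(grip=[1,1,1,1,1,1,1,1,1,1], xyz=[[0,0.03,-0.04],[-0.01,0.09,-0.02],[-0.01,0.1,-0.02],[-0.01,0.1,-0.02],[-0.01,0.06,-0.01],[0,0,0],[0,0,0],[0,0,0],[0,0,0],[0,0,0]], roll=[0,0,0,0,0,0,0,0,0,0])

```text
t: 26.68
tcp_pos: [0.5131, 0.142, 0.0821]
ee_rot: [[0.001, 1.0, -0.027], [-0.001, -0.027, -1.0], [-1.0, 0.001, 0.001]]
ft_force: [0.6, 0.6, 2.9]
opening: 0.0214
```

```bash
python3 f.py
```

```text
26.83 [0.51311 0.14196 0.08214] press [-0.05  1.16  4.5 ] [ 0.003 -0.045  0.05 ] -0.02721581868907649 [ 5.0e-04 -1.1e-03 -1.0e+00]
```

arm_command(grip=[1,1,1,1,1,1,1,1,1,1], xyz=[[0,0.03,-0.04],[-0.01,0.09,-0.03],[-0.01,0.1,-0.02],[-0.01,0.1,-0.03],[-0.01,0.06,-0.02],[0,0,0],[0,0,0],[0,0,0],[0,0,0],[0,0,0]], roll=[0,0,0,0,0,0,0,0,0,0])

```text
t: 27.67
tcp_pos: [0.513, 0.1459, 0.0817]
ee_rot: [[0.001, 1.0, -0.028], [-0.001, -0.028, -1.0], [-1.0, 0.001, 0.001]]
ft_force: [-0.7, -0.2, 2.9]
opening: 0.0217
```

```bash
python3 f.py
```

```text
27.82 [0.51299 0.14591 0.08172] press [-0.28  0.46  5.77] [-0.224 -0.07  -0.027] -0.027619860489400374 [ 6.0e-04 -1.5e-03 -1.0e+00]
```

arm_command(grip=[1,1,1,1,1,1,1,1,1,1], xyz=[[0,0.03,-0.03],[-0.01,0.1,-0.02],[-0.01,0.1,-0.01],[-0.01,0.1,0],[-0.01,0.1,0],[0,0.05,0],[0,0,0],[0,0,0],[0,0,0],[0,0,0]], roll=[0,0,0,0,0,0,0,0,0,0])

```text
t: 28.65
tcp_pos: [0.5121, 0.1507, 0.0815]
ee_rot: [[-0.001, 1.0, -0.028], [-0.002, -0.028, -1.0], [-1.0, -0.001, 0.002]]
ft_force: [-1.3, 0.1, 3.8]
opening: 0.022
```

```bash
python3 f.py
```

```text
28.8 [0.5121  0.15071 0.08152] press [-1.19 -0.11  6.61] [-0.276  0.012 -0.069] -0.027904731391195484 [-8.0e-04 -2.1e-03 -1.0e+00]
```

On the seat at 6.6 N. I'll roll on to the rail.

arm_command(grip=[1,1,1,1,1,1,1,1,1,1], xyz=[[0,0.05,0],[-0.01,0.1,0],[-0.01,0.1,0],[-0.01,0.1,0],[-0.01,0.1,0],[-0.01,0.1,0],[0,0.05,0],[0,0,0],[0,0,0],[0,0,0]], roll=[0,0,0,0,0,0,0,0,0,0])

```text
t: 29.63
tcp_pos: [0.5112, 0.1565, 0.0813]
ee_rot: [[-0.002, 1.0, -0.028], [-0.003, -0.028, -1.0], [-1.0, -0.002, 0.003]]
ft_force: [-1.4, -2.8, 3.6]
opening: 0.0217
```

```bash
python3 f.py; python3 look.py r5
```

```text
29.78 [0.5112  0.15652 0.08135] press [-1.39 -2.63  7.63] [-0.97   0.004 -0.193] -0.027998915440942067 [-0.0017 -0.0034 -1.    ]
29.9333 [0.51121259 0.15650856 0.08133204] [[-0.0017, 0.9996, -0.028], [-0.0034, -0.028, -0.9996], [-1.0, -0.0016, 0.0034]] [-1.23622395 -2.95987162  4.1419212 ] [-0.97454836 -0.0777296  -0.16140712]
```

View pics/r5.png

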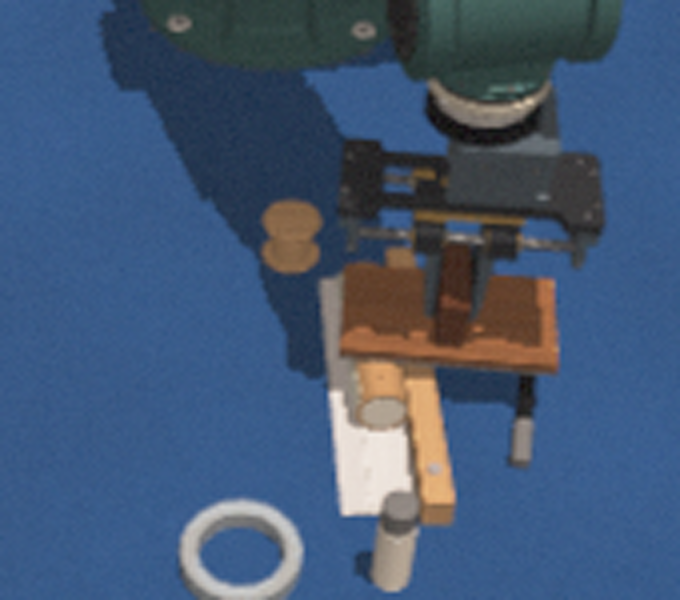

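The near end (382,408) is at or very near the rail face, and Fy has turned to −2.6 N. I'll push a bit further to seat and square it.

arm_command(grip=[1,1,1,1,1,1,1,1,1,1], xyz=[[0,0.05,0],[-0.01,0.1,0],[-0.01,0.1,0],[-0.01,0.1,0],[-0.01,0.1,0],[0,0.05,0],[0,0,0],[0,0,0],[0,0,0],[0,0,0]], roll=[-0.004,-0.004,-0.004,-0.004,-0.004,-0.004,0,0,0,0])

```text
t: 30.77
tcp_pos: [0.5116, 0.1623, 0.0813]
ee_rot: [[-0.0, 0.999, -0.054], [-0.003, -0.054, -0.999], [-1.0, 0.0, 0.003]]
ft_force: [0.1, -2.0, 2.6]
opening: 0.0217
```

```bash
python3 f.py
```

```text
30.92 [0.51152 0.1623  0.08133] press [ 0.33 -2.18  5.34] [-0.827 -0.297 -0.057] -0.054111481598607104 [-1.0e-04 -3.1e-03 -1.0e+00]
```

arm_command(grip=[1,1,1,1,1,1,1,1,1,1], xyz=[[0,0.05,-0.03],[-0.01,0.1,0],[-0.01,0.1,0],[-0.01,0.1,0],[0,0.05,0],[0,0,0],[0,0,0],[0,0,0],[0,0,0],[0,0,0]], roll=[0,0,0,0,0,0,0,0,0,0])

```text
t: 31.75
tcp_pos: [0.5113, 0.1662, 0.0812]
ee_rot: [[-0.0, 0.999, -0.054], [-0.004, -0.054, -0.999], [-1.0, 0.0, 0.004]]
ft_force: [0.7, -2.8, 2.7]
opening: 0.0219
```

```bash
python3 f.py; python3 look.py r6
```

```text
31.9 [0.51129 0.1662  0.08122] press [ 0.13 -2.93  6.08] [-1.033 -0.275 -0.057] -0.053989746965832745 [-1.0e-04 -3.7e-03 -1.0e+00]
32.05 [0.51132036 0.16620365 0.08124353] [[-0.0, 0.9985, -0.054], [-0.0037, -0.054, -0.9985], [-1.0, 0.0002, 0.0037]] [ 0.55505612 -3.22498958  2.96629256] [-1.00629949 -0.31658884 -0.1439477 ]
```

View pics/r6.png

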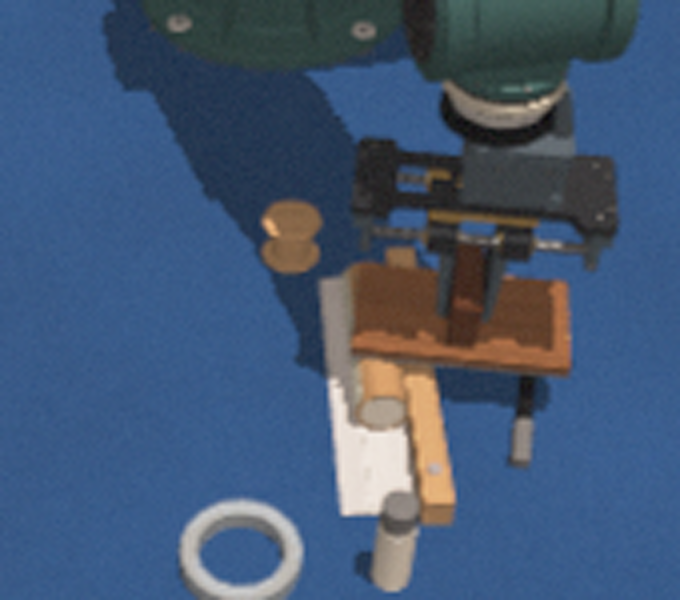

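The tube's near end stays at (382,408) while the board now slides over it (Fy/N ≈ 0.48), so the tube is home against the rail with the board still on top. I'll lift off.

arm_command(grip=[1,1,1,1,1,1,1,1,1,1], xyz=[[0,0,0.1],[0,0,0.2],[0,0,0.4],[0,0,0.6],[0,0,0.8],[0,0,0.8],[0,0,0.6],[0,0,0.2],[0,0,0],[0,0,0]], roll=[0,0,0,0,0,0,0,0,0,0])

```text
t: 32.88
tcp_pos: [0.5097, 0.1668, 0.122]
ee_rot: [[-0.002, 0.999, -0.055], [-0.003, -0.055, -0.999], [-1.0, -0.002, 0.003]]
ft_force: [0.3, -0.6, -3.4]
opening: 0.0218
```

arm_command(grip=[1,1,1,1,1,1,1,1,1,1], xyz=[[0,-1,0],[-0.1,-2,0],[-0.2,-3,0],[-0.2,-3,0],[-0.2,-3,0],[-0.2,-3,0],[-0.2,-3,0],[-0.2,-3,0],[-0.2,-3,0],[-0.2,-3,0]], roll=[0,0,-0.02,-0.02,-0.02,-0.02,-0.02,-0.02,-0.01,0])

```text
t: 33.72
tcp_pos: [0.4881, -0.1142, 0.1198]
ee_rot: [[-0.005, 0.983, -0.182], [-0.002, -0.182, -0.983], [-1.0, -0.004, 0.003]]
ft_force: [0.6, -0.0, -3.6]
opening: 0.0219
```

arm_command(grip=[1,1,1,1,1,1,1,1,1,1], xyz=[[-0.2,-3,0],[-0.2,-3,0],[-0.2,-3,0],[-0.2,-3,0],[-0.1,-2,0],[-0.1,-1,0],[0,0,0],[0,0,0],[0,0,0],[0,0,0]], roll=[0,0,0,0,0,0,0,0,0,0])

```text
t: 34.55
tcp_pos: [0.4709, -0.2779, 0.117]
ee_rot: [[-0.009, 0.982, -0.188], [0.0, -0.188, -0.982], [-1.0, -0.009, 0.002]]
ft_force: [-0.1, 0.5, -3.0]
opening: 0.0218
```

```bash
python3 f.py
```

```text
34.7 [ 0.47111 -0.27797  0.11713] press [ 0.41  0.54 -0.29] [ 0.047  0.015 -0.051] -0.18910175550822422 [-8.6e-03 -2.0e-04 -1.0e+00]
```

arm_command(grip=[1,1,1,1,1,1,1,1,1,1], xyz=[[0.4,-0.4,0],[0.4,-0.4,-0.5],[0.3,-0.3,-1.2],[0.1,-0.1,-1.4],[0,0,-1.4],[0,0,-1.2],[0,0,-0.7],[0,0,-0.3],[0,0,0],[0,0,0]], roll=[0,0,0,0,0,0,0,0,0,0])

```text
t: 35.53
tcp_pos: [0.4877, -0.291, 0.0462]
ee_rot: [[-0.006, 0.983, -0.185], [-0.002, -0.185, -0.983], [-1.0, -0.005, 0.003]]
ft_force: [-0.2, 0.1, -3.4]
opening: 0.0217
```

```bash
python3 f.py
```

```text
35.68 [ 0.48789 -0.29115  0.0468 ] press [ 0.02 -0.1  -0.19] [ 0.034  0.028 -0.007] -0.185737860296787 [-0.005  -0.0025 -1.    ]
```

arm_command(grip=[1,1,1,1,1,1,1,1,1,1], xyz=[[-0.2,0.05,-0.1],[-0.2,0,-0.2],[-0.1,0,-0.2],[0,0,-0.1],[0,0,-0.05],[0,0,-0.05],[0,0,0],[0,0,0],[0,0,0],[0,0,0]], roll=[-0.006,0,0,0,0,0,0,0,0,0])

```text
t: 36.52
tcp_pos: [0.4831, -0.2912, 0.0408]
ee_rot: [[-0.003, 0.982, -0.191], [-0.004, -0.191, -0.982], [-1.0, -0.002, 0.004]]
ft_force: [0.9, 0.5, -3.6]
opening: 0.0218
```

```bash
python3 f.py
```

```text
36.67 [ 0.48307 -0.29118  0.0408 ] press [0.11 0.2  0.01] [ 0.034 -0.     0.005] -0.19251520084872553 [-0.0027 -0.004  -1.    ]
```

arm_command(grip=[1,1,1,1,1,1,1,1,1,1], xyz=[[0,0.05,-0.05],[0,0,-0.05],[0,0,-0.05],[0,0,-0.02],[0,0,0],[0,0,0],[0,0,0],[0,0,0],[0,0,0],[0,0,0]], roll=[0,0,0,0,0,0,0,0,0,0])

```text
t: 37.5
tcp_pos: [0.4832, -0.2908, 0.04]
ee_rot: [[-0.003, 0.982, -0.191], [-0.004, -0.191, -0.982], [-1.0, -0.002, 0.004]]
ft_force: [-1.1, 0.1, 0.2]
opening: 0.0218
```

```bash
python3 f.py
```

```text
37.65 [ 0.48322 -0.29075  0.03998] press [-0.94  0.2   2.8 ] [0.243 0.035 0.122] -0.1923941758714745 [-0.0027 -0.0039 -1.    ]
```

arm_command(grip=[1,1,1,1,-1,-1,-1,-1,-1,-1], xyz=[[0,0,-0.06],[0,0,0],[0,0,0],[0,0,0],[0,0,0],[0,0,0],[0,0,0],[0,0,0],[0,0,0],[0,0,0]], roll=[0,0,0,0,0,0,0,0,0,0])

```text
t: 38.48
tcp_pos: [0.4839, -0.2913, 0.0401]
ee_rot: [[-0.002, 0.982, -0.191], [-0.005, -0.191, -0.982], [-1.0, -0.001, 0.005]]
ft_force: [-0.6, 0.7, -0.3]
opening: 0.0591
```

arm_command(grip=[-1,-1,-1,-1,-1,-1,-1,-1,-1,-1], xyz=[[0,0,0],[0,0,0],[0,0,0],[0,0,0],[0,0,0],[0,0,0],[0,0,0],[0,0,0],[0,0,0],[0,0,0]], roll=[0,0,0,0,0,0,0,0,0,0])

```text
t: 39.32
tcp_pos: [0.484, -0.2914, 0.0401]
ee_rot: [[-0.001, 0.982, -0.191], [-0.005, -0.191, -0.982], [-1.0, -0.0, 0.005]]
ft_force: [-1.3, -0.1, -0.0]
opening: 0.0912
```

arm_command(grip=[-1,-1,-1,-1,-1,-1,-1,-1,-1,-1], xyz=[[0,0,1],[0,0,2],[0,0,2],[0,0,2],[0,0,2.5],[0,0,2.5],[0,0,2.5],[0,0,2.5],[0,0,1],[0,0,0]], roll=[0,0,0,0,0,0,0,0,0,0])

```text
t: 40.15
tcp_pos: [0.4817, -0.2898, 0.2333]
ee_rot: [[-0.002, 0.982, -0.191], [-0.004, -0.191, -0.982], [-1.0, -0.001, 0.005]]
ft_force: [-0.5, -0.2, 0.4]
opening: 0.0912
```

arm_command(grip=[-1,-1,-1,-1,-1,-1,-1,-1,-1,-1], xyz=[[-1,-1.5,0],[-2,-2.5,0],[-2.5,-3.2,0],[-2.5,-3.2,0],[-2.5,-3.2,0],[-2.5,-3.2,0],[-2.5,-3.2,0],[-2.5,-3.2,0],[-1.5,-2,0],[0,0,0]], roll=[0,0,0,0,0,0,0,0,0,0])

```text
t: 40.98
tcp_pos: [0.2755, -0.5461, 0.2241]
ee_rot: [[-0.005, 0.983, -0.186], [0.002, -0.186, -0.983], [-1.0, -0.006, -0.001]]
ft_force: [0.2, 0.6, -0.1]
opening: 0.0909
```

Run:
```python
from h import *
im=eyes.get_image('top')[:,:,::-1]; o=cv2.imread('pics/top0.png')
c=np.zeros((600,800,3),np.uint8); c[:600,:425]=cv2.resize(im[145:265,195:280],None,fx=5,fy=5,interpolation=2)
c[:300,430:]=cv2.resize(im[195:255,305:385],None,fx=5,fy=5,interpolation=2)[:,:370]
d=cv2.resize(cv2.absdiff(im,o)[130:310,130:400],(400,267)); c[310:577,400:]=d
c[310:577,395:400]=255
for k in range(0,600,50):
    cv2.line(c,(0,k),(6,k),(255,255,255),1)
cv2.imwrite('pics/end.png',c); print(sensors.get_state()['tcp_pos'])
```

```text
[ 0.27622952 -0.54455883  0.22372125]
```

View pics/end.png

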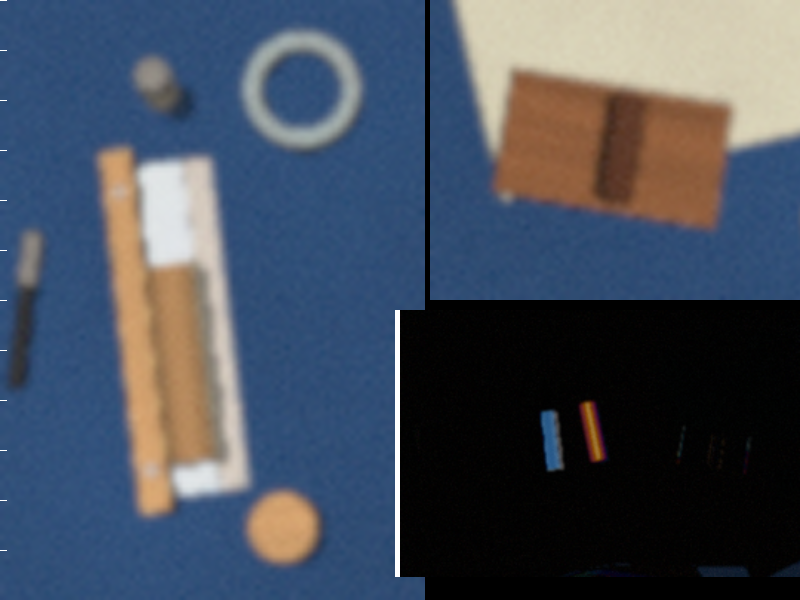

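The final view shows the tube lying square against the rail on the seat, at (185,365) in the crop. The board is back within about 2 mm, and the difference image shows nothing else moved. I'm handing in.

```bash
python3 -c "
from plant import r; print(r.job_done())"
```

```text
the job is handed in; nothing more can be done
None
```

I rolled the tube under the board up the ramp, over the crest and home against the stop rail. Then I lifted the board off and laid it flat back in its place. The job was handed in at about 41 s.

**Pressure:** it was mostly 5 to 8.5 N, read between moves. It dipped to about 3 N at the foot of the ramp and to 4 to 4.5 N coming down off the crest. No reading came near 30 N.

**Last checks:**
- **Tube:** it lies square on the seat against the rail. At the end the board slid over it (about 3 N sideways at 6 N of pressure) while the tube stayed put.
- **Board:** it is back within about 2 mm of where it started.
- **Everything else:** the before/after pictures show no other object moved.

**What disagreed:**
- **Position along the rail:** the tube ended about 23 mm from the rail's middle, towards the robot. It started about 19 mm off that way, and I did not correct it.
- **Squaring:** turning the board did not straighten the tube on the flat. It came square over the ramp and against the rail.

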